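Bare the sheet's edge and hold the spring clip open around it

ROBOT

A 6-joint arm with a two-finger parallel gripper is mounted at the origin on a cart in front of the work surface, level with it; the furniture and walls round the work are solid. World frame = base frame: x ahead of the robot, y to its left, z up, the work surface at z = 0. Lengths are in m, angles in degrees, forces in N, time in s.
With the tool pointing down it reaches from about 0.3 to 0.75 m from the base axis. Payload 8.5 kg.
Tool frame: the origin (TCP) lies between the finger pads; the fingertips stand 19 mm ahead of it and the grasp point (between the pads) is the TCP; z points along the fingers, y is the direction in which the jaws open and shut (so a half turn about z gives the same grasp; the last joint's range is limited). The gripper opens to 85 mm and grips with 20 to 120 N. Pads are 22 mm wide; open, the fingers measure 114 mm over their backs; the gripper's body (76 mm by 85 mm) begins 54 mm behind the grasp point. The pads swing forward as they close: fully open they stand 13 mm farther back than shut.
Start: joints at [-86.419, 21.807, 74.336, -0, 83.858, -12.336], TCP at [0.151, -0.529, 0.217] pointing down, gripper open.
Joint ranges: [-178.18, 178.18], [-50.72, 133.34], [12.68, 142.11], [-81.47, 261.47], [9.98, 163.14], [-165.26, 165.26]. Speed limits (degrees/s): [136.94, 136.94, 180, 180, 180, 180].

INTERFACE

Orientations are given as a 3x3 rotation matrix whose columns are the frame's x, y, z axes.
In Python, from rig import env gives the robot as it stands.
- The arm moves only by the shell command python3 -m pendant 'ROWS' [OPENING] [FORCE]. ROWS is JSON, a list of rows, each a list of 2 entries, a list of its own where there are three numbers: the shift along the tool's x, y, z scaled (see below), then the turn, a rotation vector about the tool's x, y, z scaled (see below). A call has 1 to 20 rows; each row shifts and turns the commanded pose from where the row before left it, along the tool's axes as they then stand; what a row does not reach is not made up. The controller multiplies each number of a shift by 0.1 m and each number of a turn by pi/2 rad. A row lasts 1/8 s, in which the tool goes at most 62.5 mm and 10.7 degrees, less where a joint would pass 70% of its speed; a pose out of reach is approached as far as the arm can. A call with a number of a shift or a turn outside -1 to 1 is refused whole. A call with a gripper value outside its range is refused whole. OPENING is the gripper command: -1 is shut, 1 is fully open, values between are in proportion, set as the call begins (- or left out, the last holds). The fingers move at their own pace and stop on an object; FORCE is the grip in N (left out, the last holds). Time passes only in rows, so rows that do not move let the fingers close. It gives the time, the measured TCP pose, the force and the opening at its end, in the units of the state.
- env.observe(): the state, without advancing time (a new reading comes with each control period).
- env.get_image(name): name is "scene" or "side" or "wrist"; returns a dict with "image" (400x640x3 uint8, red, green, blue), "K" (3x3 intrinsics, pixels), "R" (3x3) and "t" (3): a world point X has camera coordinates R X + t. Camera axes: x right, y down, z forward; pixel columns grow to the right and rows downward; lengths in m; the calibration is good to about 2 mm. A picture is of the moment at which its call begins. There is no depth.
- env.close_job(): hands the job in, once; it reports no verdict.
The state is a dict: "time_s": time; "q": joint angles; "qvel": joint speeds; "joint_efforts": joint torques, N m; "position": TCP position; "tool_rot": TCP orientation; "ft_force": force on the tool from outside, world axes, zero at the start; "wrist_torque": the same for the moment, N m; "grip_width": finger opening in m.
Only numpy, scipy, OpenCV 4.12 (cv2) and the standard library are available. Lean on these libraries where they do the work, as an engineer would, in place of code of your own. Each camera call takes 0.05 s, during which the arm holds its last target.

TASK

Lift the wooden guard off the top edge of the upright steel sheet and set it upright on the floor of the shallow steel tray, letting it go. Then take the spring clip out of its cradle by squeezing its two handle paddles, and hold it wide open around the middle of the sheet's bare top edge, square to the sheet, with one jaw well down on each side and nothing of the clip touching the sheet, so that I can slip a drawing in. Finish like that, still squeezing and holding the clip in the air; leave the other things on the bench alone.

Things in the scene. Friction and masses are not known exactly. Their poses are not given: they have to be found in the camera images.
- sheet_edge (a point): Middle of the top edge of an upright steel sheet fixed in a wooden foot (foot 110 x 58 mm, 22 mm high; it does not move, but stands elsewhere each time). The sheet is 80 mm long (x axis), 4 mm thick (y axis); this point is 115 mm above the bench. Z is up.
- guard_center (a point): Centre of the loose wooden edge guard: an upside-down U channel 84 mm long (x), 18 wide (y), 42 high (z), 60 g. Its slot (6.4 mm wide, 22 mm deep) sits over the sheet's top edge, so at the start the guard reaches from 22 mm below to 20 mm above the edge. Grasp it across its width from above and lift straight up. Its underside is 21 mm below this point.
- holder_in (a point): Centre of the inner floor of the shallow steel tray for the guard: inside 100 mm long (x) by 34 mm wide (y), walls 5 mm thick, rim 18 mm above the bench, floor 5 mm above the bench. Fixed. A 90 mm long, 24 mm wide, 3 mm thick fixing strip runs across under it along y.
- cradle_rest (a point): Top of the wooden cradle that carries the clip: two fixed posts, each 36 mm wide in y and 13 mm thick in x, centred 26.5 mm either side of this point along x; this point is midway between them at the height (75 mm above the bench) where the clip's cross bar rests. Each notch has 8 mm high lips, 21 mm apart in y. The clip lifts straight up out of it. Base board 94 x 60 x 10 mm.
- clip_center (a point): Pivot centre of the steel spring clip (about 140 g). Its cross bar, 68 mm along x, 16 wide, 8 high, centred on this point, rests in the cradle. Two handle paddles rise above it, two jaws hang below and part along y; jaw tips are 20 mm wide along x and lie 48 mm below this point when shut, 46 mm when spread. The barrel's underside is 6.5 mm below this point.
- clip_a (a joint): Opening angle of a clip jaw: 0 shut, 0.26 rad fully spread (at a stop); both jaws move equally. Squeezing the paddles together spreads the jaws, about 5 N at first, 15 N at the stop, where the gap between the tips is 25 mm. The clip springs shut when let go. Squeezing onto the stop with 20 to 60 N harms nothing.
- nut: Bystander: a rusty hexagon nut, 34 x 32 x 14 mm, origin under its centre.
- bolt: Bystander: a bolt standing on its head, 70 mm high, origin under its centre.
- wood_block: Bystander: a softwood block 71 x 99 x 42 mm, origin under its centre.
- clip_handles (a point): Midway between the clip's two handle paddles, 33 mm above its pivot. Paddles are 24 mm wide along x. Unsqueezed, they lean apart: 52 mm over the outsides at the top (14 mm above this point), 35 mm at the bottom (20 mm below it). Fully squeezed along y they are upright and parallel, 28 mm over the outsides, from 16 mm above to 16 mm below this point.
Mind the look-alikes: they are no part of the job. Leave any yellow look-alike of the part that bears holder_in alone. Leave any blue look-alike of the part that bears clip_center alone.

How it is judged (in metres and radians):
On the way, in this order (a step that is already met when the one before it is completed fails the run):
1. the guard stands upright on the tray's floor, let go, at rest (x of guard_center in the frame of holder_in between -0.012 and 0.012 m and y of guard_center in the frame of holder_in between -0.012 and 0.012 m and z of guard_center in the frame of holder_in below 0.025 m and angle between guard_center's own z axis and vertical below 0.15 rad and linear speed of guard below 0.03 m/s and contact force between the fingers and guard below 0.1 N), for 0.2 s.
2. the clip is squeezed open and lifted out of its cradle (z of clip_center in the frame of cradle_rest above 0.03 m and value of joint clip_a above 0.15 rad and contact force between the fingers and clip above 2 N and contact force between clip and cradle below 0.3 N), for 0.2 s.
At the end, for the whole second after the job is handed in: Guard upright (0.15 rad) on the tray floor. Clip held in the fingers (>2 N), spread over 0.17 rad, upright and square to the sheet (0.25 rad), still, not touching it; sheet edge 7-38 mm below the pivot, within 10 mm of mid-gap and 22 mm of its middle along the edge (x of guard_center in the frame of holder_in between -0.012 and 0.012 m and y of guard_center in the frame of holder_in between -0.012 and 0.012 m and z of guard_center in the frame of holder_in below 0.025 m and angle between guard_center's own z axis and vertical below 0.15 rad and value of joint clip_a above 0.17 rad and contact force between the fingers and clip above 2 N and z of sheet_edge in the frame of clip_center between -0.038 and -0.007 m and y of sheet_edge in the frame of clip_center between -0.01 and 0.01 m and x of sheet_edge in the frame of clip_center between -0.022 and 0.022 m and angle between the y axis of clip_center and the y axis of sheet_edge, either way round below 0.25 rad and angle between clip_center's own z axis and vertical below 0.25 rad and contact force between clip and sheet_stand below 0.1 N and linear speed of clip below 0.03 m/s); the arm keeps its last pose, push and grip.
It fails at once if a bystander is moved more than 20 mm (distance of any of nut, bolt, wood_block from where it was at the start of the episode above 0.02 m).
It also fails if it takes over 64 s, if anything falls off the work surface, if the arm or the gripper's body presses on something with over 40 N, if the wrist force passes 120 N, or if a joint passes its speed limit or range.

## Working session

There is one attempt and no reset: what is moved stays moved. The work goes in short steps, Python scripts to look and compute and a shell command to move; the robot and the scene stay as the last step left them, time stands still between calls to the robot, and variables do not carry over. Pictures are saved under pics/ and viewed, and the job is handed in when it is done.

```bash
mkdir -p pics; ls; cat > h.py <<'E'
import numpy as np, cv2, json
from rig import env
def snap(n,f):
    d=env.get_image(n); cv2.imwrite('pics/'+f+'.png',d['image'][:,:,::-1]); np.savez('pics/'+f+'.npz',**d); return d
def load(f): return np.load('pics/'+f+'.npz')
def plane(d,uv,z):
    K,R,t=d['K'],d['R'],d['t']; r=R.T@np.linalg.inv(K)@np.array([uv[0],uv[1],1.]); c=-R.T@t
    return c+r*(z-c[2])/r[2]
def proj(d,X):
    p=d['K']@(d['R']@np.asarray(X,float)+d['t']); return p[:2]/p[2]
def tri(d1,u1,d2,u2):
    A=[];b=[]
    for d,u in((d1,u1),(d2,u2)):
        r=d['R'].T@np.linalg.inv(d['K'])@np.array([u[0],u[1],1.]); r/=np.linalg.norm(r); c=-d['R'].T@d['t']
        P=np.eye(3)-np.outer(r,r); A.append(P); b.append(P@c)
    return np.linalg.lstsq(np.vstack(A),np.hstack(b),rcond=None)[0]
E
python3 - <<'E'
from h import *
for n in('scene','side','wrist'):
    d=snap(n,n+'0'); print(n,-d['R'].T@d['t'],d['R'][2],d['K'][0,0])
o=env.observe(); print(o)
E
```

```text
pics
scene [0.22537408 0.57731013 0.71392287] [ 0.4591782  -0.58402031 -0.66938453] 382.02533062558945
side [ 0.65443607 -0.98412902  0.62639832] [-0.01745011  0.88742478 -0.46062214] 465.9803124990938
wrist [ 0.21754368 -0.50990918  0.37268379] [-0.26760535 -0.07590414 -0.9605342 ] 283.49201180761435
{'time_s': 0.15, 'q': array([-8.64189514e+01,  2.18329888e+01,  7.43709079e+01, -4.89582690e-04,
        8.38573485e+01, -1.23357415e+01]), 'qvel': array([ 0.03968319, -0.1560334 , -0.20109298, -0.08172675, -0.02320063,
        0.02271107]), 'joint_efforts': array([ 2.01551637e-03, -4.48627889e+01, -2.31345570e+01, -1.51384756e-04,
        3.79236677e-03, -9.44098900e-06]), 'position': array([ 0.15081405, -0.52868507,  0.21636828]), 'tool_rot': array([[ 9.61660743e-01,  2.74241883e-01, -7.52450656e-05],
       [ 2.74241805e-01, -9.61660177e-01,  1.06631353e-03],
       [ 2.20067649e-04, -1.04606721e-03, -9.99999429e-01]]), 'ft_force': array([ 0.37319313, -0.76336013, -0.48550865]), 'wrist_torque': array([-0.07893407,  0.00174499, -0.02580573]), 'grip_width': 0.08520461558052977}
```

View pics/scene0.png

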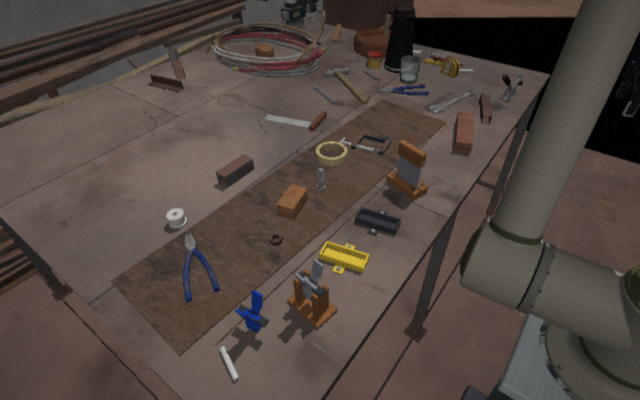

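View pics/side0.png

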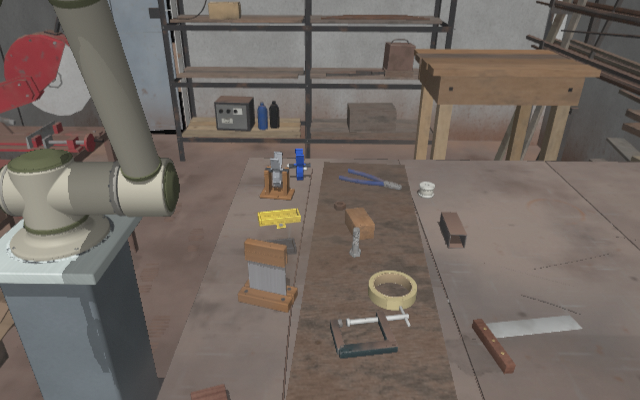

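View pics/wrist0.png

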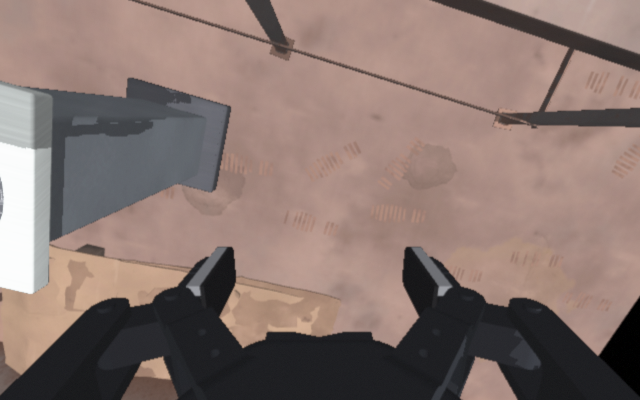

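Scene view: the guard and sheet are at (409,165). For the tray there is the dark steel one at (378,221) or the yellow look-alike at (344,257). For the clip there is the steel one in the wooden cradle at (313,285) or the blue look-alike at (252,313). The block is at (292,201), the nut at (276,240) and the bolt at (321,178). I choose the steel tray and the clip in the wooden cradle, and check both in close crops.

```bash
python3 - <<'E'
import cv2,numpy as np
a=cv2.imread('pics/scene0.png')[130:335,230:440]; b=cv2.imread('pics/side0.png')[140:320,225:345]
cv2.imwrite('pics/cs.png',cv2.resize(a,None,fx=2.9,fy=2.9,interpolation=cv2.INTER_CUBIC))
cv2.imwrite('pics/cd.png',cv2.resize(b,None,fx=3.3,fy=3.3,interpolation=cv2.INTER_CUBIC))
E
```

```text
(no output)
```

View pics/cs.png

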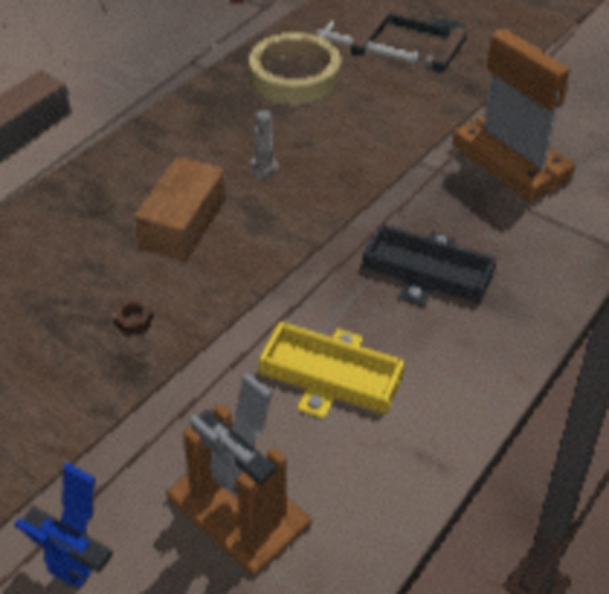

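View pics/cd.png

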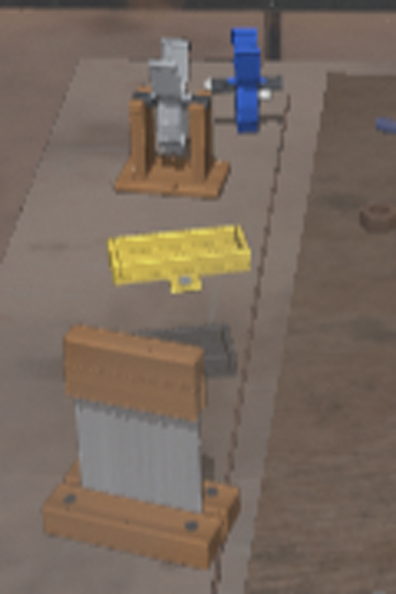

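The crops confirm the choice: steel tray at about crop (428,265), steel clip in the wooden cradle at (232,440), guard on the sheet at (528,70). Next, rough positions.

```bash
python3 - <<'E'
from h import *
d=load('scene0'); s=load('side0')
S=lambda u,v:(230+u/2.9,130+v/2.9); D=lambda u,v:(225+u/3.3,140+v/3.3)
print('guard top scene',plane(d,S(493,33),.135),plane(d,S(567,70),.135))
print('guard top side',plane(s,D(66,327),.135),plane(s,D(200,350),.135), 'front edge; back?')
for p in [(378,228),(495,262),(485,300),(362,262)]: print('tray',plane(d,S(*p),.018))
print('foot',[plane(s,D(*p),.022) for p in[(43,507),(210,538),(240,485)]])
print('bar',plane(d,S(200,418),.083),plane(d,S(265,468),.083))
for p in [(121,192),(220,197),(229,165)]: print('base',plane(s,D(*p),.01))
for n,p in dict(block=(190,180),nut=(132,315),bolt=(263,170),ytray=(333,360),blue=(70,550)).items(): print(n,plane(d,S(*p),0.0))
E
```

```text
guard top scene [ 0.58349477 -0.23527997  0.135     ] [ 0.50251255 -0.22086841  0.135     ]
guard top side [ 0.50563971 -0.21464299  0.135     ] [ 0.5868751  -0.23742821  0.135     ] front edge; back?
tray [ 0.58999922 -0.05917626  0.018     ]
tray [ 0.48393636 -0.08253684  0.018     ]
tray [ 0.46931228 -0.03751067  0.018     ]
tray [ 0.57806092 -0.01444571  0.018     ]
foot [array([ 0.4881975 , -0.24166994,  0.022     ]), array([ 0.59220545, -0.26797314,  0.022     ]), array([ 0.60751994, -0.21753075,  0.022     ])]
bar [0.55295108 0.23477695 0.083     ] [0.49180255 0.24073601 0.083     ]
base [0.48269678 0.19947599 0.01      ]
base [0.56933117 0.19222246 0.01      ]
base [0.57357322 0.25449318 0.01      ]
block [ 0.78537375 -0.02560739  0.        ]
nut [0.71263558 0.14021193 0.        ]
bolt [ 0.73620326 -0.07942974  0.        ]
ytray [0.54441722 0.07938776 0.        ]
blue [0.59789928 0.33385395 0.        ]
```

```bash
python3 -m pendant '[[[0.46,-0.18,-0.10],[0,0,0]],[[0.46,-0.18,-0.10],[0,0,0]],[[0.46,-0.18,-0.10],[0,0,0]],[[0.46,-0.18,-0.10],[0,0,0]],[[0.46,-0.18,-0.10],[0,0,0]],[[0.46,-0.18,-0.10],[0,0,0]],[[0.46,-0.18,-0.10],[0,0,0]],[[0.46,-0.18,-0.10],[0,0,0]],[[0.46,-0.18,0],[0,0,0]],[[0.46,-0.18,0],[0,0,0]],[[0,0,0],[0,0,0.113]],[[0,0,0],[0,0,0.113]],[[0,0,0],[0,0,0.113]],[[0,0,0],[0,0,0]],[[0,0,0],[0,0,0]]]' 1 40
python3 - <<'E'
from h import *
snap('wrist','wg')
E
```

```text
time_s: 2.02
position: [0.5438, -0.2297, 0.2967]
tool_rot: [[0.969, -0.249, -0.0], [-0.249, -0.969, 0.0], [-0.0, -0.0, -1.0]]
ft_force: [0.2, 0.4, 0.2]
grip_width: 0.0853
```

View pics/wg.png

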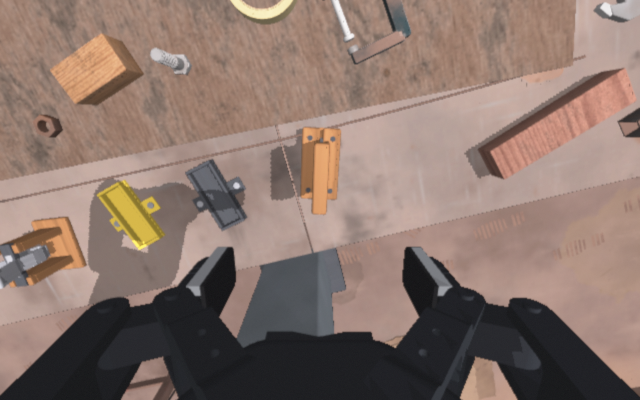

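The wrist view shows the guard top centred at about (319,177), the steel tray at (216,194), the yellow tray at (130,213) and the cradle at (35,260). I'll measure the guard and tray precisely.

```bash
python3 - <<'E'
from h import *
a=cv2.imread('pics/wg.png')[115:245,175:355]
cv2.imwrite('pics/c2.png',cv2.resize(a,None,fx=4.4,fy=4.4,interpolation=cv2.INTER_CUBIC))
E
```

```text
(no output)
```

View pics/c2.png

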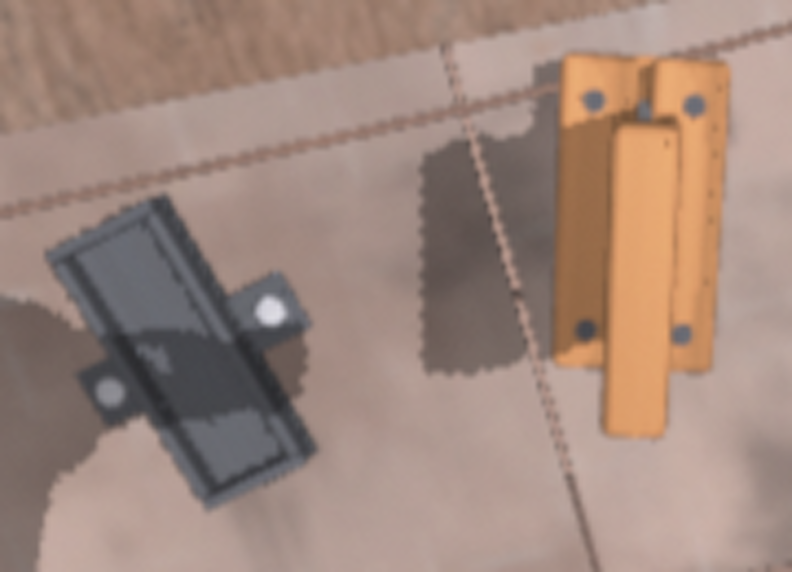

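```bash
cat >> h.py <<'E'
def rect(d,pts,z):
    P=np.array([plane(d,p,z) for p in pts]); c=P.mean(0)
    (_,wh,_)=cv2.minAreaRect((P[:,:2]*1e4).astype(np.float32))
    return P,c,np.array(wh)/1e4
E
python3 - <<'E'
from h import *
d=load('wg'); W=lambda u,v:(175+u/4.4,115+v/4.4)
P,c,wh=rect(d,[W(*p) for p in[(614,122),(676,124),(664,438),(602,434)]],.135)
a=(P[0]+P[1]-P[2]-P[3])[:2]; print('guard',c,wh,np.degrees(np.arctan2(a[1],a[0])))
P,c,wh=rect(d,[W(*p) for p in[(47,255),(163,197),(314,455),(208,508)]],.018)
a=(P[0]+P[1]-P[2]-P[3])[:2]; print('tray',c,wh,np.degrees(np.arctan2(a[1],a[0])),P)
print('strip bolts',plane(d,W(109,392),.005),plane(d,W(271,311),.005))
o=env.observe(); x=o['tool_rot']; print(o['position'],np.degrees(np.arctan2(x[1,0],x[0,0])),np.linalg.norm(a)/2)
E
```

```text
guard [ 0.54474984 -0.23264835  0.135     ] [0.01672522 0.08327789] -16.50534771696364
tray [ 0.53535237 -0.06153515  0.018     ] [0.10724541 0.04771065] 11.620304429068648 [[ 0.58300006 -0.02737996  0.018     ]
 [ 0.59208674 -0.07422522  0.018     ]
 [ 0.48822081 -0.09484066  0.018     ]
 [ 0.47810186 -0.04969474  0.018     ]]
strip bolts [ 0.52760497 -0.02375261  0.005     ] [ 0.54202133 -0.09283691  0.005     ]
[ 0.54376853 -0.2296693   0.29673833] -14.43708553644767 0.10656625538409666
```

```bash
python3 -m pendant '[[[0,0,0],[0,0,0.023]],[[0.018,0.026,0.25],[0,0,0]],[[0,0,0.3],[0,0,0]],[[0,0,0],[0,0,0]],[[0,0,0],[0,0,0]]]'
python3 - <<'E'
from h import *
d=snap('wrist','wg2'); a=cv2.imread('pics/wg2.png')[60:320,220:420]
cv2.imwrite('pics/c3.png',cv2.resize(a,None,fx=2.3,fy=2.3,interpolation=cv2.INTER_CUBIC))
E
```

```text
time_s: 2.7
position: [0.5452, -0.2329, 0.2432]
tool_rot: [[0.958, -0.287, 0.002], [-0.287, -0.958, -0.001], [0.002, 0.001, -1.0]]
ft_force: [-0.5, 0.4, 0.9]
grip_width: 0.0855
```

View pics/c3.png

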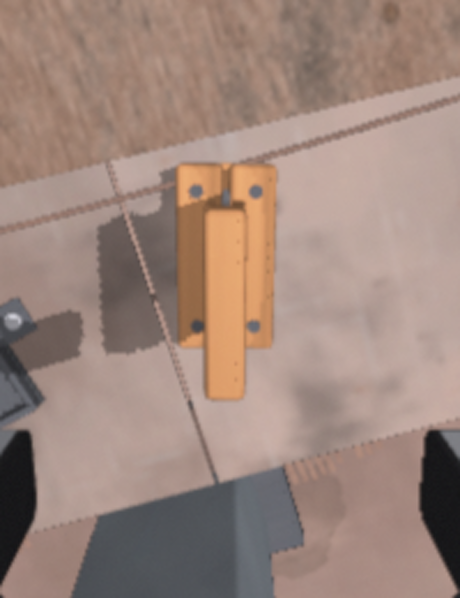

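The guard's top is square to the view, with corners at crop (206,210), (245,210), (243,399) and (206,399), and centred between the fingers.

```bash
python3 - <<'E'
from h import *
d=load('wg2'); W=lambda u,v:(220+u/2.3,60+v/2.3)
P,c,wh=rect(d,[W(*p) for p in[(206,210),(245,210),(244,399),(206,399)]],.135)
a=(P[0]+P[1]-P[2]-P[3])[:2]; print('guard',c,wh,np.degrees(np.arctan2(a[1],a[0])))
P,c,wh=rect(d,[W(*p) for p in[(177,164),(276,166),(271,348),(178,347)]],.022)
a=(P[0]+P[1]-P[2]-P[3])[:2]; print('foot',c,wh,np.degrees(np.arctan2(a[1],a[0])))
o=env.observe(); x=o['tool_rot']; print(o['position'],np.degrees(np.arctan2(x[1,0],x[0,0])))
E
python3 -m pendant '[[[0,0,0.35],[0,0,0]],[[0,0,0.35],[0,0,0]],[[0,0,0.25],[0,0,0]],[[0,0,0.16],[0,0,0]],[[0,0,0],[0,0,0]],[[0,0,0],[0,0,0]]]'
```

```text
guard [ 0.54444341 -0.23299077  0.135     ] [0.01661194 0.08191996] -16.89626564359526
foot [ 0.54403649 -0.23287135  0.022     ] [0.05668372 0.10846156] -17.367092988063803
[ 0.54526264 -0.2329443   0.24334184] -16.666081097533247
time_s: 3.5
position: [0.5454, -0.2331, 0.1323]
tool_rot: [[0.958, -0.287, 0.002], [-0.287, -0.958, -0.001], [0.002, 0.001, -1.0]]
ft_force: [-0.3, 0.5, 0.1]
grip_width: 0.0854
```

```bash
python3 -m pendant '[[[0,0,0],[0,0,0]],[[0,0,0],[0,0,0]],[[0,0,0],[0,0,0]],[[0,0,0],[0,0,0]],[[0,0,0],[0,0,0]],[[0,0,0],[0,0,0]],[[0,0,0],[0,0,0]],[[0,0,0],[0,0,0]]]' -1 40
python3 - <<'E'
from h import *
print(env.observe()['grip_width'])
d=snap('wrist','wg3')
E
```

```text
time_s: 4.5
position: [0.5448, -0.2326, 0.1308]
tool_rot: [[0.958, -0.287, -0.0], [-0.287, -0.958, 0.0], [-0.0, -0.0, -1.0]]
ft_force: [0.5, 0.7, -0.1]
grip_width: 0.0003
0.0002557744087044332
```

View pics/wg3.png

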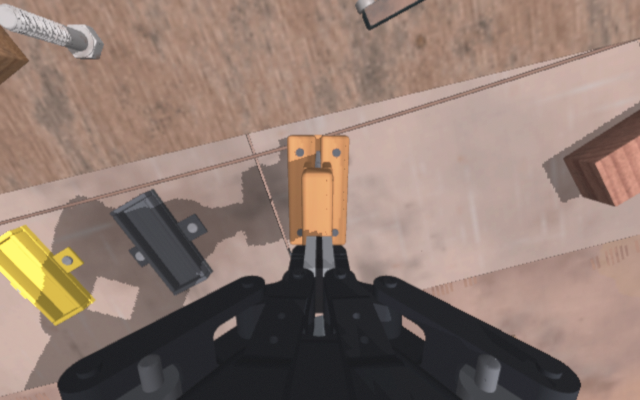

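The fingers read fully shut, with the guard apparently still in place. I'll look from outside.

```bash
python3 - <<'E'
from h import *
d=snap('side','sg3'); e=snap('scene','cg3')
w=load('wg3')
print(proj(w,env.observe()['position']),proj(d,env.observe()['position']),proj(e,env.observe()['position']))
a=cv2.imread('pics/sg3.png')[200:325,210:330]; b=cv2.imread('pics/cg3.png')[100:225,350:470]
cv2.imwrite('pics/c4.png',cv2.resize(np.hstack([a,b]),None,fx=3.3,fy=3.3,interpolation=cv2.INTER_CUBIC))
E
```

```text
[317.18324169 239.23057775] [264.02217275 246.22817736] [412.41731331 147.89845873]
```

View pics/c4.png

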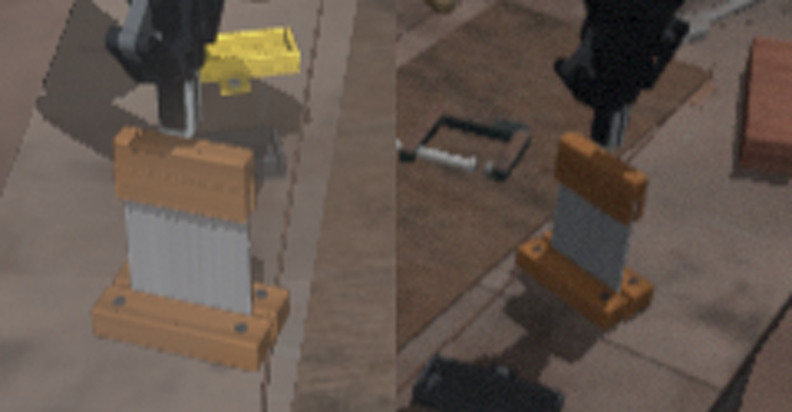

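```bash
python3 - <<'E'
from h import *
w=load('wg3'); o=env.observe(); 
for k in(-.02,0,.01,.019): print(k,[proj(load(n),o['position']+o['tool_rot'][:,2]*k) for n in('wg3','sg3','cg3')])
f=lambda n,x,y,s,z: cv2.resize(cv2.imread(f'pics/{n}.png')[y:y+s,x:x+s],(390,390),interpolation=cv2.INTER_NEAREST)
cv2.imwrite('pics/c5.png',np.hstack([f('wg3',270,160,100,4),f('sg3',240,215,50,8)]))
E
```

```text
-0.02 [array([317.01996229, 254.71069494]), array([263.53144364, 237.41060508]), array([413.50353154, 141.53339578])]
0 [array([317.18324169, 239.23057775]), array([264.02217275, 246.22817736]), array([412.41731331, 147.89845873])]
0.01 [array([317.25175102, 232.73537813]), array([264.26377688, 250.56939502]), array([411.88493085, 151.01813374])]
0.019 [array([317.30741791, 227.45773779]), array([264.47911967, 254.4387407 ]), array([411.41174478, 153.79092755])]
```

View pics/c5.png

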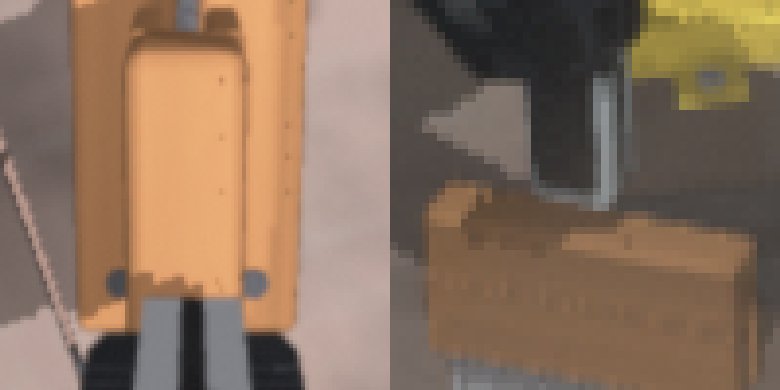

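```bash
python3 - <<'E'
from h import *
f=lambda n,x,y,s: cv2.resize(cv2.imread(f'pics/{n}.png')[y:y+s,x:x+s],(390,390),interpolation=cv2.INTER_NEAREST)
cv2.imwrite('pics/c6.png',np.hstack([f('cg3',385,110,60),f('sg3',220,180,90)]))
d,e=load('sg3'),load('cg3')
E
```

```text
(no output)
```

View pics/c6.png

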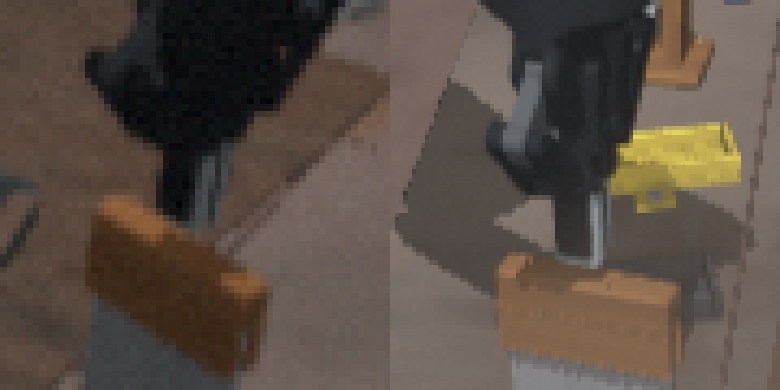

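```bash
python3 - <<'E'
from h import *
d,e=load('sg3'),load('cg3')
print(tri(d,(263.8,240.8),e,(415,144.6)),env.observe()['position'], env.observe()['q'])
E
python3 -m pendant '[[[0,0,-0.3],[0,0,0]],[[0,0,-0.3],[0,0,0]],[[0,0,0],[0,0,0]],[[0,0,0],[0,0,0]],[[0,0,0],[0,0,0]]]'
python3 - <<'E'
from h import *
d=snap('side','sg4'); e=snap('scene','cg4'); snap('wrist','wg4')
f=lambda n,x,y,s: cv2.resize(cv2.imread(f'pics/{n}.png')[y:y+s,x:x+s],(390,390),interpolation=cv2.INTER_NEAREST)
cv2.imwrite('pics/c7.png',np.hstack([f('cg4',385,80,90),f('sg4',220,160,90)]))
p=env.observe()['position'];print(p,env.observe()['grip_width'],[(proj(d,p+[0,0,k]),proj(e,p+[0,0,k])) for k in (0,-.019)])
E
```

```text
[ 0.54244644 -0.23343563  0.14280759] [ 0.54481047 -0.23263559  0.13081183] [-3.45627807e+01  3.01108447e+01  7.51880365e+01 -1.63476625e-04
  7.47033323e+01  7.20988792e+01]
time_s: 5.28
position: [0.5444, -0.2324, 0.1897]
tool_rot: [[0.958, -0.287, -0.002], [-0.287, -0.958, 0.001], [-0.002, -0.001, -1.0]]
ft_force: [-0.0, 0.6, 0.2]
grip_width: -0.0003
[ 0.5446606  -0.23254738  0.19021663] -0.00038798467602785486 [(array([262.45861775, 219.46628861]), array([415.76992902, 128.51255012])), (array([262.94564315, 228.19852801]), array([414.68001419, 134.89484071]))]
```

View pics/c7.png

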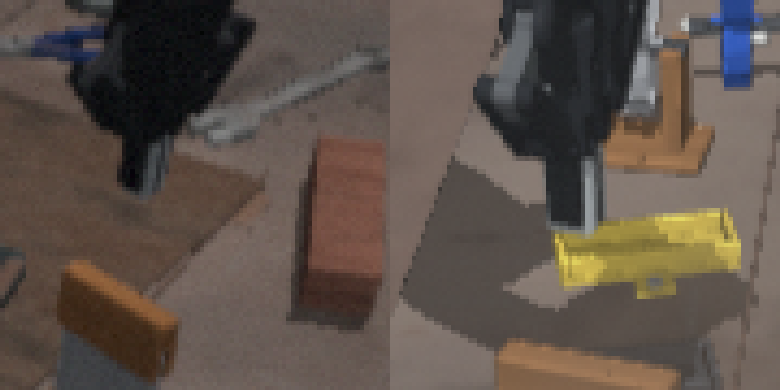

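```bash
python3 - <<'E'
from h import *
d,e=load('sg4'),load('cg4')
print(tri(d,(262.7,214.0),e,(418.6,125.5)),env.observe()['position'])
f=lambda n,x,y,s: cv2.resize(cv2.imread(f'pics/{n}.png')[y:y+s,x:x+s],(590,590),interpolation=cv2.INTER_NEAREST)
cv2.imwrite('pics/c8.png',f('wg4',240,160,160))
E
```

```text
[ 0.54235717 -0.23291965  0.20101062] [ 0.5446606  -0.23254738  0.19021663]
```

View pics/c8.png

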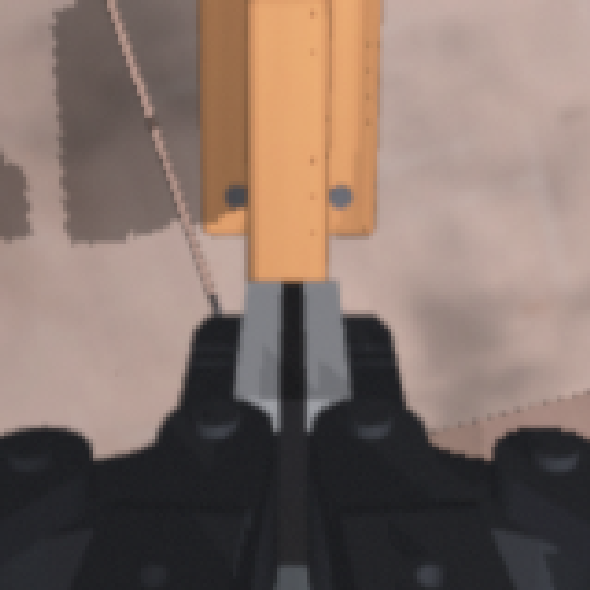

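The measured shut fingertips sit about 11 mm behind the reported TCP, where the brief puts them 19 mm ahead. I'll use tip z = TCP z + 0.011, open, go down to TCP z 0.101 and grip.

```bash
python3 -m pendant '[[[0,0,0],[0,0,0]],[[0,0,0],[0,0,0]],[[0,0,0],[0,0,0]],[[0,0,0],[0,0,0]],[[0,0,0],[0,0,0]],[[0,0,0],[0,0,0]],[[0,0,0.3],[0,0,0]],[[0,0,0.3],[0,0,0]],[[0,0,0.2],[0,0,0]],[[0,0,0.09],[0,0,0]],[[0,0,0],[0,0,0]],[[0,0,0],[0,0,0]]]' 1
python3 -m pendant '[[[0,0,0],[0,0,0]],[[0,0,0],[0,0,0]],[[0,0,0],[0,0,0]],[[0,0,0],[0,0,0]],[[0,0,0],[0,0,0]],[[0,0,0],[0,0,0]],[[0,0,0],[0,0,0]],[[0,0,0],[0,0,0]]]' -1 40
python3 - <<'E'
from h import *
d=snap('side','sg5'); e=snap('scene','cg5'); snap('wrist','wg5')
f=lambda n,x,y,s: cv2.resize(cv2.imread(f'pics/{n}.png')[y:y+s,x:x+s],(390,390),interpolation=cv2.INTER_NEAREST)
cv2.imwrite('pics/c9.png',np.hstack([f('cg5',385,100,90),f('sg5',220,180,90)]))
E
```

```text
time_s: 6.92
position: [0.5452, -0.2329, 0.1028]
tool_rot: [[0.958, -0.287, 0.001], [-0.287, -0.958, -0.001], [0.002, 0.001, -1.0]]
ft_force: [0.1, 1.0, -0.0]
grip_width: 0.0857
time_s: 7.92
position: [0.5449, -0.2326, 0.1021]
tool_rot: [[0.958, -0.287, 0.0], [-0.287, -0.958, -0.0], [0.0, -0.0, -1.0]]
ft_force: [0.3, 1.5, 3.8]
grip_width: 0.0171
```

View pics/c9.png

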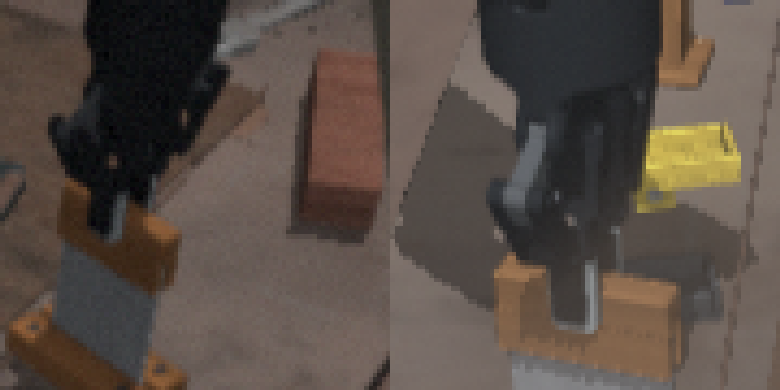

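The guard is gripped (width 17.1 mm) with the tips about mid-height on it. I'll lift and re-measure the tray from wrist views.

```bash
python3 -m pendant '[[[0,0,-0.2],[0,0,0]],[[0,0,-0.3],[0,0,0]],[[0,0,-0.3],[0,0,0]],[[0,0,-0.2],[0,0,0]],[[0,0,0],[0,0,0]],[[0,0,0],[0,0,0]]]'
python3 - <<'E'
from h import *
snap('wrist','wg6')
f=lambda n,x,y,s: cv2.resize(cv2.imread(f'pics/{n}.png')[y:y+s,x:x+s],(590,590),interpolation=cv2.INTER_CUBIC)
cv2.imwrite('pics/c10.png',f('wg6',100,130,140))
E
```

```text
time_s: 8.82
position: [0.5443, -0.2325, 0.2004]
tool_rot: [[0.958, -0.287, -0.002], [-0.287, -0.958, 0.001], [-0.002, -0.001, -1.0]]
ft_force: [0.3, 0.3, -0.5]
grip_width: 0.0169
```

View pics/wg6.png

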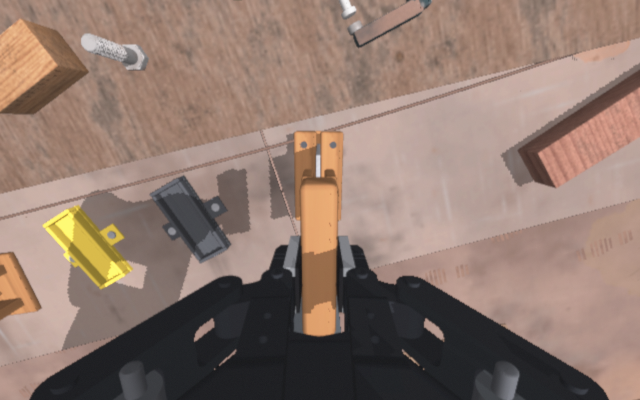

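View pics/c10.png

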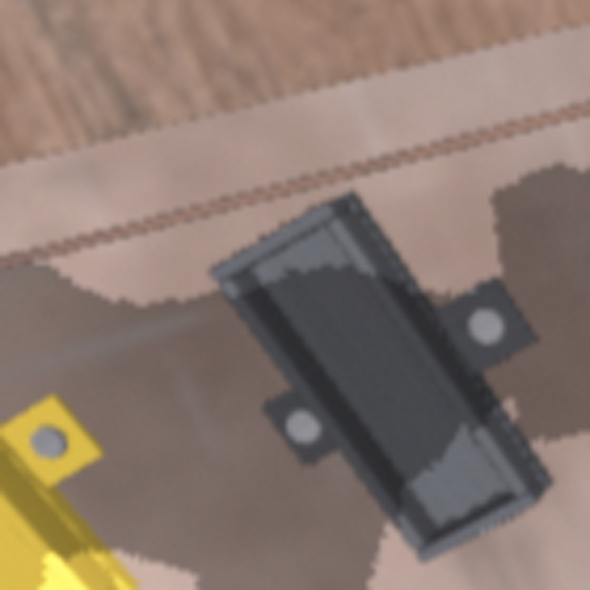

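```bash
python3 - <<'E'
from h import *
d=load('wg6'); k=590/140; W=lambda p:(100+p[0]/k,130+p[1]/k)
A=plane(d,W((210,272)),.018);B=plane(d,W((423,560)),.018);C=plane(d,W((552,485)),0);D=plane(d,W((350,193)),0)
for p in(A,B,C,D):print(p)
a=(A+D-B-C)/2; w=(A+B-C-D)/2
print('c',(A+B+C+D)/4,np.linalg.norm(a[:2]),np.linalg.norm(w[:2]),np.degrees(np.arctan2(a[1],a[0])))
E1=plane(d,W((303,427)),.004);F=plane(d,W((486,326)),.004);print((E1+F)/2,np.linalg.norm(E1-F), np.degrees(np.arctan2(*(E1-F)[[1,0]]))-90)
k=4.4; d=load('wg');W=lambda p:(175+p[0]/k,115+p[1]/k)
A=plane(d,W((47,255)),.018);B=plane(d,W((208,508)),.018);C=plane(d,W((314,453)),0);D=plane(d,W((165,195)),0)
print('c',(A+B+C+D)/4)
o=env.observe(); print(o['position'])
E
```

```text
[ 0.58339216 -0.0270942   0.018     ]
[ 0.47841687 -0.0493657   0.018     ]
[ 0.48443291 -0.08966327  0.        ]
[ 5.92292418e-01 -6.68232410e-02  5.55111512e-17]
c [ 0.53463359 -0.0582366   0.009     ] 0.10878154637297303 0.04070244079725753 11.967055245654862
[ 0.53463706 -0.05753442  0.004     ] 0.07015301305069746 11.968053123801141
c [ 0.53420604 -0.05846331  0.009     ]
[ 0.54433088 -0.23247069  0.20030229]
```

```bash
python3 -m pendant '[[[0,0,0],[0,0,-0.106]],[[0,0,0],[0,0,-0.106]],[[0,0,0],[0,0,-0.107]],[[0.067,-0.43,0],[0,0,0]],[[0.067,-0.43,0],[0,0,0]],[[0.067,-0.43,0],[0,0,0]],[[0.067,-0.43,0],[0,0,0]],[[0,0,0],[0,0,0]],[[0,0,0.3],[0,0,0]],[[0,0,0.3],[0,0,0]],[[0,0,0.3],[0,0,0]],[[0,0,0],[0,0,0]],[[0,0,0],[0,0,0]]]'
python3 - <<'E'
from h import *
d=snap('side','sg7'); e=snap('scene','cg7'); snap('wrist','wg7')
o=env.observe();x=o['tool_rot'];print(o['position'],np.degrees(np.arctan2(x[1,0],x[0,0])))
f=lambda n,x,y,s: cv2.resize(cv2.imread(f'pics/{n}.png')[y:y+s,x:x+s],(390,390),interpolation=cv2.INTER_CUBIC)
cv2.imwrite('pics/c11.png',np.hstack([f('cg7',330,160,100),f('sg7',230,160,100)]))
E
```

```text
time_s: 10.5
position: [0.5356, -0.0595, 0.1126]
tool_rot: [[0.978, 0.208, 0.001], [0.208, -0.978, -0.0], [0.001, 0.001, -1.0]]
ft_force: [-0.1, 0.2, -0.6]
grip_width: 0.017
[ 0.53565146 -0.05919136  0.11289979] 12.04161136386412
```

View pics/c11.png

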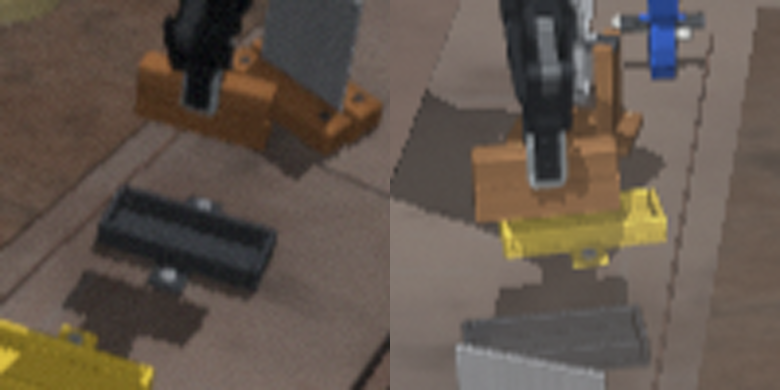

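View pics/wg7.png

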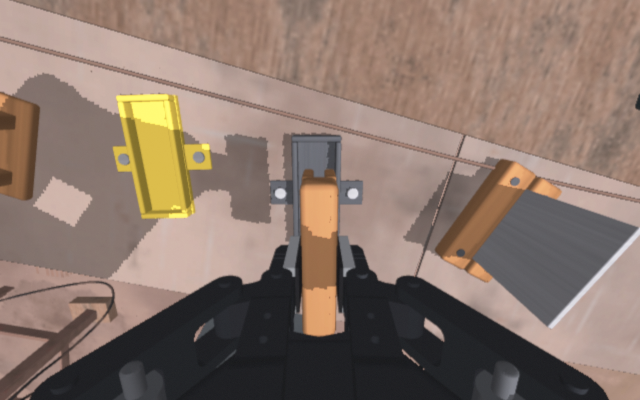

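```bash
python3 - <<'E'
from h import *
d=load('wg7'); print((plane(d,(280,193.5),.004)+plane(d,(353,193.5),.004))/2)
o=env.observe(); g=o['position'];print(g)
print(proj(d,[*g[:2],g[2]+.03]),[plane(d,p,g[2]+.031) for p in((303,180),(337,180),(301,334),(339,334))])
E
```

```text
[ 0.53470995 -0.0578934   0.004     ]
[ 0.53565146 -0.05919136  0.11289979]
[317.98143982 263.34883282] [array([ 0.57575178, -0.04378113,  0.14389979]), array([ 0.57893839, -0.05880985,  0.14389979]), array([ 0.49330729, -0.05889835,  0.14389979]), array([ 0.49748395, -0.07874075,  0.14389979])]
```

```bash
python3 -m pendant '[[[-0.01,-0.02,0.2],[0,0,0]],[[0,0,0.25],[0,0,0]],[[0,0,0.25],[0,0,0]],[[0,0,0.15],[0,0,0]],[[0,0,0.07],[0,0,0]],[[0,0,0.03],[0,0,0]],[[0,0,0.01],[0,0,0]],[[0,0,0],[0,0,0]],[[0,0,0],[0,0,0]]]'
python3 - <<'E'
from h import *
d=snap('side','sg8'); e=snap('scene','cg8')
f=lambda n,x,y,s: cv2.resize(cv2.imread(f'pics/{n}.png')[y:y+s,x:x+s],(390,390),interpolation=cv2.INTER_CUBIC)
cv2.imwrite('pics/c12.png',np.hstack([f('cg8',330,160,100),f('sg8',230,180,100)]))
E
```

```text
time_s: 11.78
position: [0.5339, -0.0572, 0.0162]
tool_rot: [[0.978, 0.209, 0.001], [0.209, -0.978, -0.0], [0.001, 0.0, -1.0]]
ft_force: [0.1, -0.5, -0.1]
grip_width: 0.0172
```

View pics/c12.png

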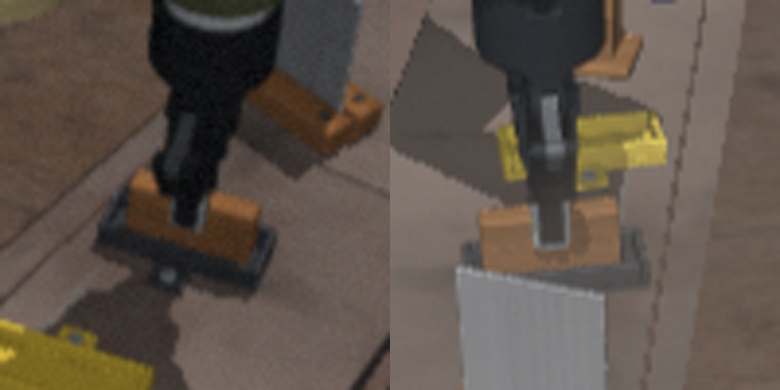

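```bash
python3 -m pendant '[[[0,0,0.01],[0,0,0]],[[0,0,0.01],[0,0,0]],[[0,0,0],[0,0,0]]]'
python3 -m pendant '[[[0,0,0],[0,0,0]],[[0,0,0],[0,0,0]],[[0,0,0],[0,0,0]],[[0,0,0],[0,0,0]],[[0,0,0],[0,0,0]],[[0,0,0],[0,0,0]],[[0,0,-0.2],[0,0,0]],[[0,0,-0.5],[0,0,0]],[[0,0,-0.6],[0,0,0]],[[0,0,-0.6],[0,0,0]],[[0,0,0],[0,0,0]],[[0,0,0],[0,0,0]]]' 1
python3 - <<'E'
from h import *
d=snap('side','sg9'); e=snap('scene','cg9'); w=snap('wrist','wg9')
f=lambda n,x,y,s: cv2.resize(cv2.imread(f'pics/{n}.png')[y:y+s,x:x+s],(260,260),interpolation=cv2.INTER_CUBIC)
cv2.imwrite('pics/c13.png',np.hstack([f('cg9',340,180,80),f('sg9',240,200,80),f('wg9',250,90,130)]))
E
```

```text
time_s: 12.25
position: [0.5337, -0.0571, 0.0141]
tool_rot: [[0.978, 0.209, 0.0], [0.209, -0.978, -0.0], [0.0, 0.0, -1.0]]
ft_force: [-0.2, 0.4, 3.3]
grip_width: 0.0168
time_s: 13.75
position: [0.5332, -0.057, 0.203]
tool_rot: [[0.978, 0.209, -0.001], [0.209, -0.978, 0.0], [-0.001, -0.001, -1.0]]
ft_force: [0.3, 0.3, 0.2]
grip_width: 0.0854
```

View pics/c13.png

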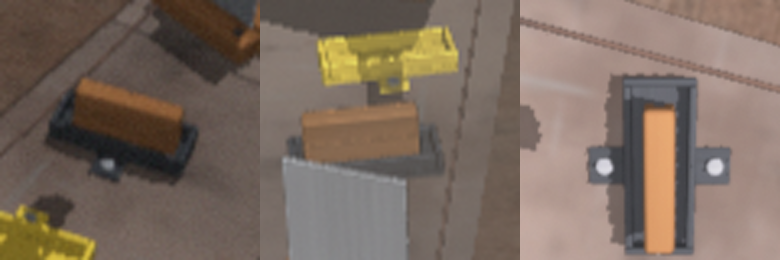

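View pics/wg9.png

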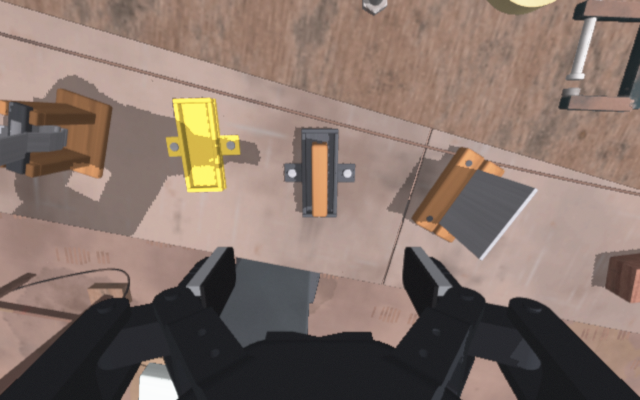

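```bash
python3 - <<'E'
from h import *
d=load('wg9'); W=lambda p:(250+(p[0]-520)/2,90+p[1]/2)
P,c,wh=rect(d,[W(p) for p in[(645,108),(676,108),(674,252),(646,252)]],.047); print(c,wh)
b=(plane(d,W((604,167)),.004)+plane(d,W((715,167)),.004))/2
a=np.radians(12); u=np.array([np.cos(a),np.sin(a)]); v=np.array([-u[1],u[0]]); e=(c-b)[:2]; print(b,e@u,e@v)
# clip/cradle rough: base board corners seen left
E
```

```text
[ 0.53400086 -0.05853631  0.047     ] [0.0825222 0.0167684]
[ 0.53448909 -0.0581297   0.004     ] -0.000562101679086185 -0.000296213622298327
```

```bash
python3 -m pendant '[[[0,0,-0.3],[0,0,0]],[[0,0,0],[0,0,0.0945]],[[0,0,0],[0,0,0.0945]],[[-0.054,-0.467,-0.1],[0,0,0]],[[-0.054,-0.467,-0.1],[0,0,0]],[[-0.054,-0.467,-0.1],[0,0,0]],[[-0.054,-0.467,-0.1],[0,0,0]],[[-0.054,-0.467,0],[0,0,0]],[[-0.054,-0.467,0],[0,0,0]],[[0,0,0],[0,0,0]],[[0,0,0],[0,0,0]]]'
python3 - <<'E'
from h import *
w=snap('wrist','wc1')
f=lambda n,x,y,s: cv2.resize(cv2.imread(f'pics/{n}.png')[y:y+s,x:x+s],(590,590),interpolation=cv2.INTER_CUBIC)
cv2.imwrite('pics/c14.png',f('wc1',250,90,140))
E
```

```text
time_s: 15.28
position: [0.5256, 0.2245, 0.2729]
tool_rot: [[0.996, -0.086, -0.002], [-0.086, -0.996, -0.001], [-0.002, 0.001, -1.0]]
ft_force: [-0.2, 0.9, -0.3]
grip_width: 0.0856
```

View pics/wc1.png

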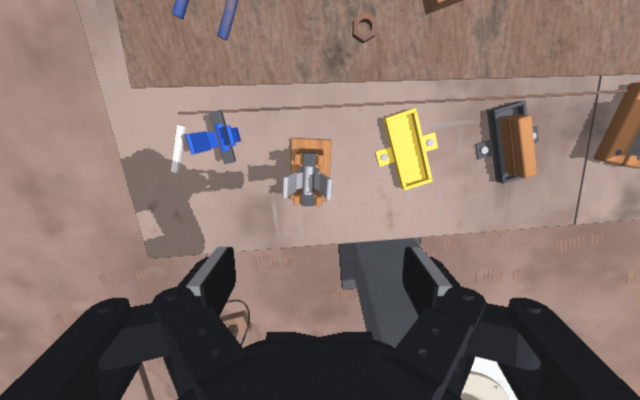

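View pics/c14.png

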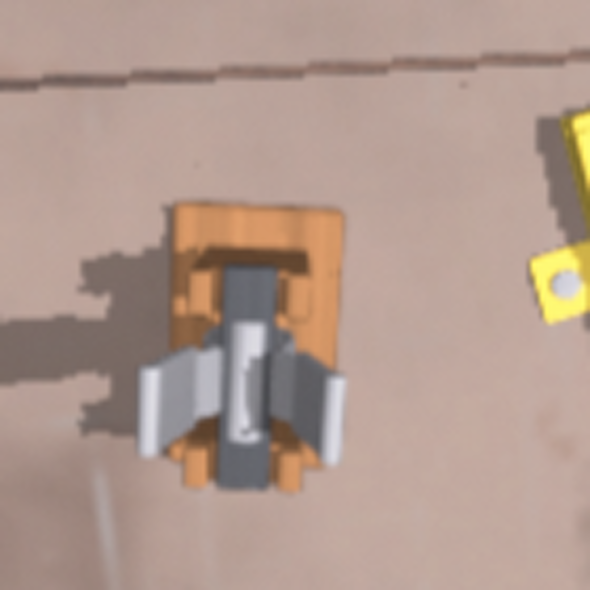

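The wrist view shows the clip with its paddle tops at crop (149,413) and (335,418), and its bar running from (250,267) to (244,488). It is turned slightly from my tool axis.

```bash
python3 - <<'E'
from h import *
d=load('wc1'); k=590/140; W=lambda p:(250+p[0]/k,90+p[1]/k)
def go(n,pts,z):
    P,c,wh=rect(d,[W(p) for p in pts],z); a=(P[0]+P[1]-P[2]-P[3])[:2]; print(n,c,wh,np.degrees(np.arctan2(a[1],a[0])))
go('bar',[(224,266),(277,268),(270,489),(217,487)],.083)
go('padtops',[(138,368),(347,374),(343,464),(138,458)],.126)
go('base',[(174,205),(343,210),(335,465),(170,460)],.01)
x=env.observe()['tool_rot'];print(env.observe()['position'],np.degrees(np.arctan2(x[1,0],x[0,0])))
E
```

```text
bar [0.52130165 0.23649113 0.083     ] [0.01609303 0.0667449 ] -7.344870504154181
padtops [0.52101013 0.23651419 0.126     ] [0.05414216 0.02425735] -6.8759277904712
base [0.52045832 0.23591211 0.01      ] [0.06028279 0.09143948] -6.786550679171896
[0.52578979 0.22402085 0.27319166] -5.012714358971424
```

```bash
python3 -m pendant '[[[0,0,0],[0,0,0.022]],[[-0.063,-0.116,0.2],[0,0,0]],[[0,0,0.4],[0,0,0]],[[0,0,0.1],[0,0,0]],[[0,0,0],[0,0,0]],[[0,0,0],[0,0,0]]]' 1 50
python3 - <<'E'
from h import *
w=snap('wrist','wc2')
f=lambda n,x,y,s: cv2.resize(cv2.imread(f'pics/{n}.png')[y:y+s,x:x+s],(590,590),interpolation=cv2.INTER_CUBIC)
cv2.imwrite('pics/c15.png',f('wc2',220,100,200))
x=env.observe()['tool_rot'];print(env.observe()['position'],np.degrees(np.arctan2(x[1,0],x[0,0])))
E
```

```text
time_s: 16.08
position: [0.5216, 0.237, 0.2053]
tool_rot: [[0.993, -0.122, 0.003], [-0.122, -0.993, 0.001], [0.002, -0.001, -1.0]]
ft_force: [0.8, 0.3, 0.2]
grip_width: 0.0852
[0.52148553 0.23705664 0.2052584 ] -6.972339281384797
```

View pics/c15.png

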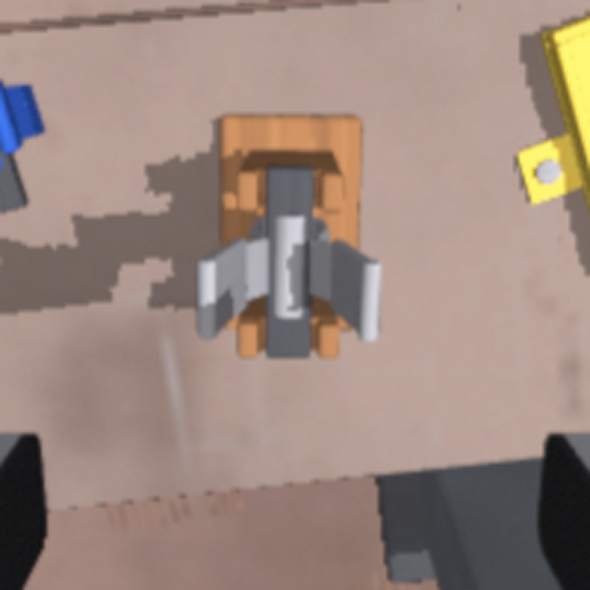

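```bash
python3 -m pendant '[[[0,0,0.4],[0,0,0]],[[0,0,0.4],[0,0,0]],[[0,0,0.3],[0,0,0]],[[0,0,0.11],[0,0,0]],[[0,0,0],[0,0,0]],[[0,0,0],[0,0,0]]]'
python3 - <<'E'
from h import *
d=snap('side','sc3'); e=snap('scene','cc3'); 
p=env.observe()['position']; print(p, proj(d,p),proj(e,p))
f=lambda n,x,y,s: cv2.resize(cv2.imread(f'pics/{n}.png')[y:y+s,x:x+s],(390,390),interpolation=cv2.INTER_CUBIC)
cv2.imwrite('pics/c16.png',np.hstack([f('cc3',265,230,90),f('sc3',240,120,90)]))
E
```

```text
time_s: 16.88
position: [0.5216, 0.2373, 0.0843]
tool_rot: [[0.993, -0.121, 0.003], [-0.121, -0.993, 0.001], [0.003, -0.001, -1.0]]
ft_force: [-0.0, -0.0, 0.2]
grip_width: 0.0857
[0.52141282 0.23728854 0.0840416 ] [275.4445847  169.34101899] [310.44774855 282.34713519]
```

View pics/c16.png

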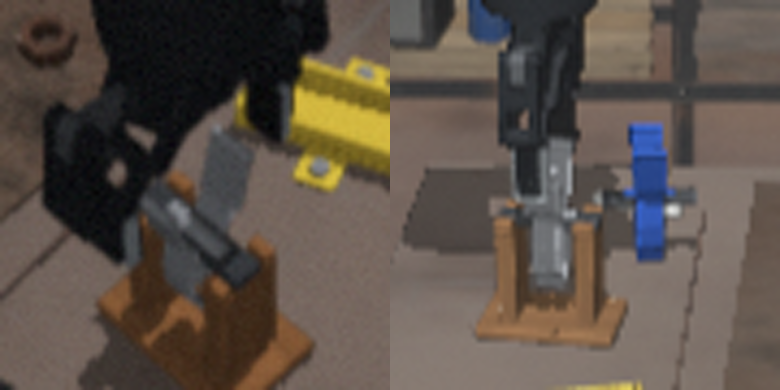

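```bash
python3 - <<'E'
from h import *
f=lambda n,x,y,w,h,k: cv2.resize(cv2.imread(f'pics/{n}.png')[y:y+h,x:x+w],None,fx=k,fy=k,interpolation=cv2.INTER_NEAREST)
cv2.imwrite('pics/c17.png',f('sc3',255,135,50,55,10))
d=load('sc3'); p=env.observe()['position'];R=env.observe()['tool_rot']
for y in(-.05,0,.05):
  for x in(-.011,.011):
    q=p+R@[x,y,-.03]; print(y,x,(proj(d,q)-[255,135])*10)
print('clip',[(proj(d,q)-[255,135])*10 for q in([.521,.2363,.079],[.521,.2363,.112],[.521+.0265,.2363-.0032-.018,.083],[.521-.0265,.2363+.0032-.018,.083])])
E
```

```text
-0.05 -0.011 [200.14877488 179.12574988]
-0.05 0.011 [273.73283637 183.09600962]
0 -0.011 [162.52138221 244.46132877]
0 0.011 [238.47366514 248.70026329]
0.05 -0.011 [122.3110226 314.2819285]
0.05 0.011 [200.78885928 318.81772428]
clip [array([203.31317258, 360.88269058]), array([199.17280447, 254.55376597]), array([289.46733562, 379.59542883]), array([104.77002848, 368.35727854])]
```

View pics/c17.png

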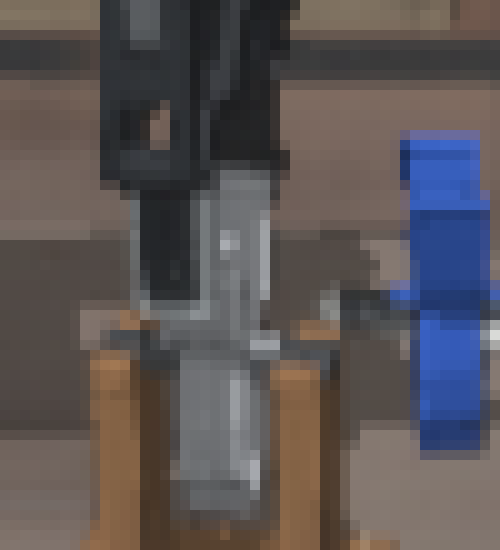

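Finger and clip line up in x within a millimetre or two. Squeezing now.

```bash
python3 -m pendant '[[[0,0,0],[0,0,0]],[[0,0,0],[0,0,0]],[[0,0,0],[0,0,0]],[[0,0,0],[0,0,0]],[[0,0,0],[0,0,0]],[[0,0,0],[0,0,0]],[[0,0,0],[0,0,0]],[[0,0,0],[0,0,0]]]' -1 50
python3 - <<'E'
from h import *
d=snap('side','sc4'); e=snap('scene','cc4'); snap('wrist','wc4')
f=lambda n,x,y,s: cv2.resize(cv2.imread(f'pics/{n}.png')[y:y+s,x:x+s],(390,390),interpolation=cv2.INTER_CUBIC)
cv2.imwrite('pics/c18.png',np.hstack([f('cc4',265,230,90),f('sc4',240,120,90)]))
E
```

```text
time_s: 17.98
position: [0.5224, 0.2381, 0.0856]
tool_rot: [[0.993, -0.121, 0.006], [-0.121, -0.993, 0.002], [0.005, -0.003, -1.0]]
ft_force: [-1.7, 2.3, 17.4]
grip_width: 0.0267
```

View pics/c18.png

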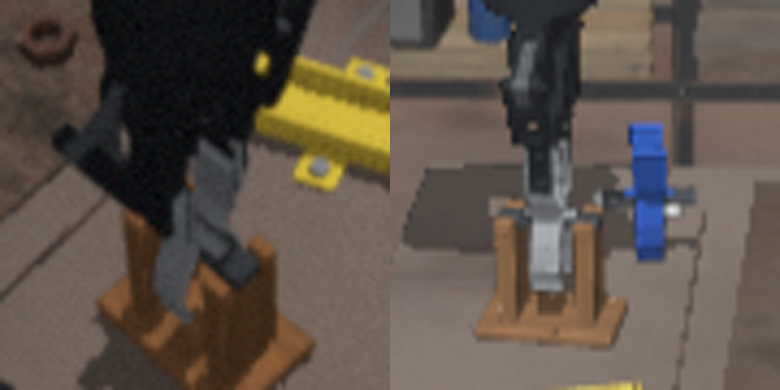

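Squeezed onto the stop: the width reads 26.7 mm, and the guard's 18 mm read 17. Lifting.

```bash
python3 -m pendant '[[[0,0,-0.1],[0,0,0]],[[0,0,-0.2],[0,0,0]],[[0,0,-0.3],[0,0,0]],[[0,0,-0.3],[0,0,0]],[[0,0,-0.3],[0,0,0]],[[0,0,0],[0,0,0]],[[0,0,0],[0,0,0]],[[0,0,0],[0,0,0]]]'
python3 - <<'E'
from h import *
d=snap('side','sc5'); e=snap('scene','cc5'); snap('wrist','wc5'); p=env.observe()['position'];print(p,proj(d,p),proj(e,p))
f=lambda n,x,y,s: cv2.resize(cv2.imread(f'pics/{n}.png')[y:y+s,x:x+s],(390,390),interpolation=cv2.INTER_CUBIC)
cv2.imwrite('pics/c19.png',np.hstack([f('cc5',265,190,110),f('sc5',230,90,110)]))
E
```

```text
time_s: 19.12
position: [0.5203, 0.237, 0.2014]
tool_rot: [[0.993, -0.121, -0.003], [-0.121, -0.993, -0.001], [-0.003, 0.001, -1.0]]
ft_force: [0.3, -0.1, -1.8]
grip_width: 0.0267
[0.52063853 0.23705448 0.20208896] [273.63212207 130.05100085] [308.41055621 242.85544351]
```

View pics/c19.png

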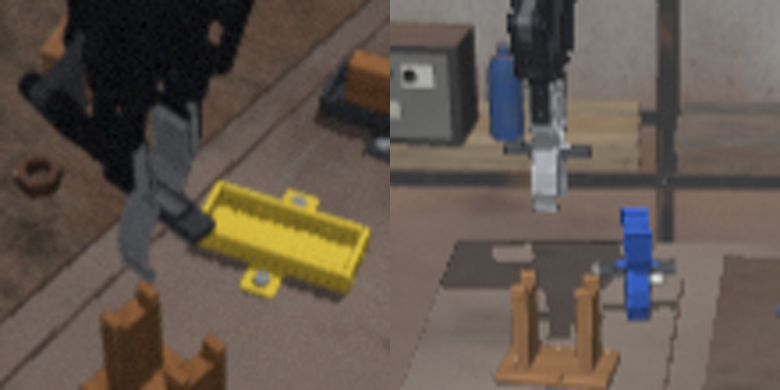

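View pics/wc5.png

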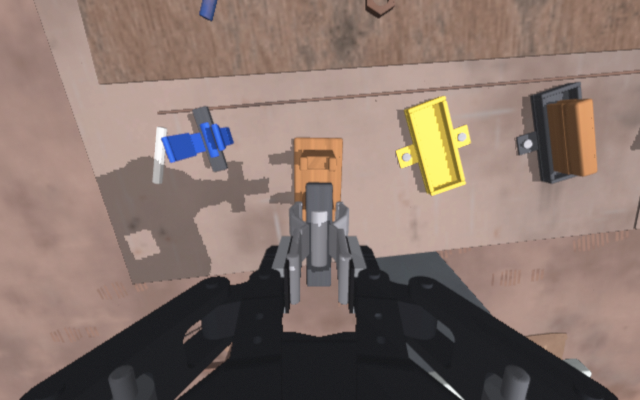

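The clip is out of the cradle and fully spread. I'll carry it high to above the sheet, then check again.

```bash
python3 -m pendant '[[[0,0,-0.2],[0,0,0]],[[0,0,-0.2],[0,0,0.056]],[[0,0,0],[0,0,0.056]],[[0.161,0.4415,0],[0,0,0]],[[0.161,0.4415,0],[0,0,0]],[[0.161,0.4415,0],[0,0,0]],[[0.161,0.4415,0],[0,0,0]],[[0.161,0.4415,0],[0,0,0]],[[0.161,0.4415,0],[0,0,0]],[[0.161,0.4415,0],[0,0,0]],[[0.161,0.4415,0],[0,0,0]],[[0.161,0.4415,0],[0,0,0]],[[0.161,0.4415,0],[0,0,0]],[[0,0,0],[0,0,0]],[[0,0,0],[0,0,0]],[[0,0,0],[0,0,0]]]'
python3 - <<'E'
from h import *
d=snap('side','sc6'); e=snap('scene','cc6'); snap('wrist','wc6'); o=env.observe();p=o['position'];x=o['tool_rot'];print(p,np.degrees(np.arctan2(x[1,0],x[0,0])),proj(d,p),proj(e,p))
f=lambda n,x,y,s: cv2.resize(cv2.imread(f'pics/{n}.png')[y:y+s,x:x+s],(390,390),interpolation=cv2.INTER_CUBIC)
cv2.imwrite('pics/c20.png',np.hstack([f('cc6',365,80,120),f('sc6',200,140,160)]))
E
```

```text
time_s: 21.28
position: [0.5456, -0.231, 0.243]
tool_rot: [[0.957, -0.291, 0.0], [-0.291, -0.957, 0.0], [0.0, -0.0, -1.0]]
ft_force: [-0.9, 0.8, -1.5]
grip_width: 0.0263
[ 0.54563924 -0.23131216  0.24306391] -16.958438738819012 [261.67034081 193.92538269] [418.36290072 109.93969471]
```

View pics/c20.png

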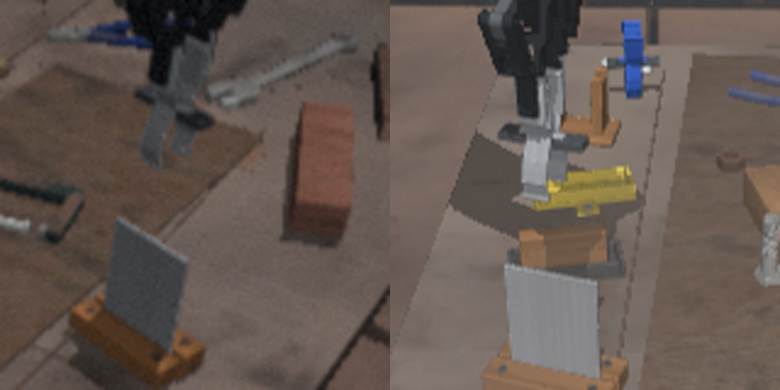

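View pics/wc6.png

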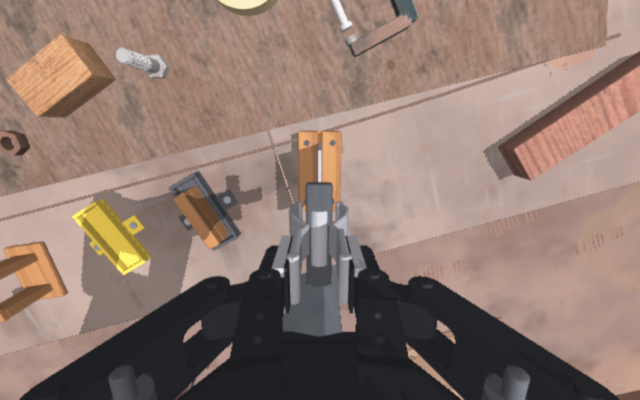

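```bash
python3 - <<'E'
from h import *
f=lambda n,x,y,w,h,k: cv2.resize(cv2.imread(f'pics/{n}.png')[y:y+h,x:x+w],None,fx=k,fy=k,interpolation=cv2.INTER_CUBIC)
cv2.imwrite('pics/c21.png',np.hstack([f('wc6',280,120,80,180,3),f('sc6',235,170,70,90,6)[:540],f('cc6',395,95,45,90,6)[:540][:,:140]*0+0]) if 0 else np.hstack([f('wc6',280,120,80,180,3),f('sc6',235,165,60,90,6)]))
cv2.imwrite('pics/c22.png',f('cc6',390,85,60,110,5))
E
```

```text
(no output)
```

View pics/c21.png

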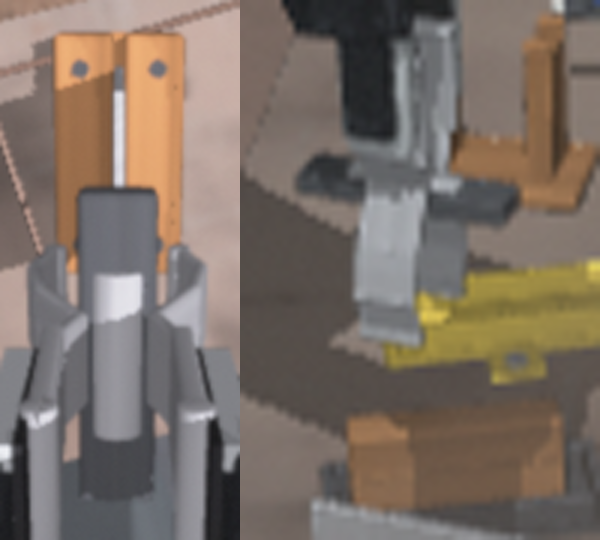

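View pics/c22.png

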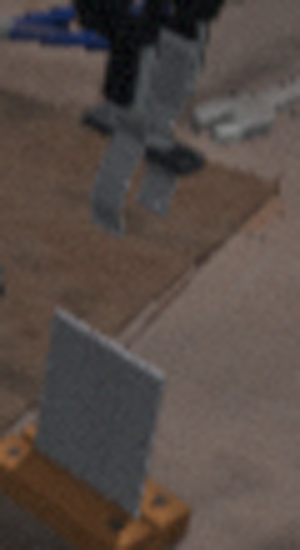

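```bash
python3 - <<'E'
from h import *
w,d,e=load('wc6'),load('sc6'),load('cc6')
A=tri(d,(280.8,199.2),e,(407.5,108.6)); B=tri(d,(245,194.7),e,(430.4,117)); print('bar ends',A,B,(A+B)/2,np.linalg.norm(A-B))
a=np.radians(-17.1);u=np.array([np.cos(a),np.sin(a)]);v=np.array([-u[1],u[0]]); c=np.array([.5443,-.2330])
E1=plane(w,(319.8,150.3),.115)[:2]; print('sheet end',E1,(E1-c)@u,(E1-c)@v)
pz=.237
for z in(.235,.241,.247):
  P=plane(w,(319.7,182.7),z)[:2];Q=plane(w,(319,285.7),z)[:2]; print(z,(P-c)@u,(P-c)@v,(Q-c)@u,(Q-c)@v,np.linalg.norm(P-Q))
print('sheet scene',[((plane(e,q,.115)[:2]-c)@u,(plane(e,q,.115)[:2]-c)@v) for q in((401,147),(422.6,160.6))])
E
```

```text
bar ends [ 0.57872351 -0.23678204  0.23473729] [ 0.51234663 -0.22584016  0.23780973] [ 0.54553507 -0.2313111   0.23627351] 0.06734281642196037
sheet end [ 0.5822194  -0.24452528] 0.03963199865510164 0.000134046982208401
0.235 0.033539462246476436 0.000719807301225362 -0.03616417607004238 0.0009737921847484085 0.06970410104779437
0.241 0.03488193441811704 0.0007490675970853786 -0.03227877105972942 0.0009937865869415125 0.06716115132772837
0.247 0.03622440658975774 0.0007783278929454299 -0.02839336604941634 0.0010137809891346211 0.06461820160766236
sheet scene [(np.float64(0.03695193058256114), np.float64(0.003408841226799736)), (np.float64(-0.041415518599360636), np.float64(0.0032293051986818965))]
```

Bar and sheet are aligned: lateral offset about 0.9 mm, yaw matched, pivot z about 0.236. I'll go down in two stages.

```bash
python3 -m pendant '[[[-0.005,0.009,0.2],[0,0,0]],[[0,0,0.2],[0,0,0]],[[0,0,0.15],[0,0,0]],[[0,0,0],[0,0,0]],[[0,0,0],[0,0,0]],[[0,0,0],[0,0,0]]]'
python3 - <<'E'
from h import *
snap('wrist','wc7');snap('scene','cc7');snap('side','sc7')
f=lambda n,x,y,w,h,k: cv2.resize(cv2.imread(f'pics/{n}.png')[y:y+h,x:x+w],None,fx=k,fy=k,interpolation=cv2.INTER_CUBIC)
cv2.imwrite('pics/c23.png',np.hstack([f('wc7',280,120,80,180,3),f('sc7',230,190,60,90,6)[:540],f('cc7',390,95,50,108,5)]))
E
```

```text
time_s: 22.18
position: [0.5451, -0.233, 0.1886]
tool_rot: [[0.956, -0.293, 0.001], [-0.293, -0.956, -0.001], [0.001, 0.0, -1.0]]
ft_force: [0.1, 0.5, -1.8]
grip_width: 0.0261
```

View pics/c23.png

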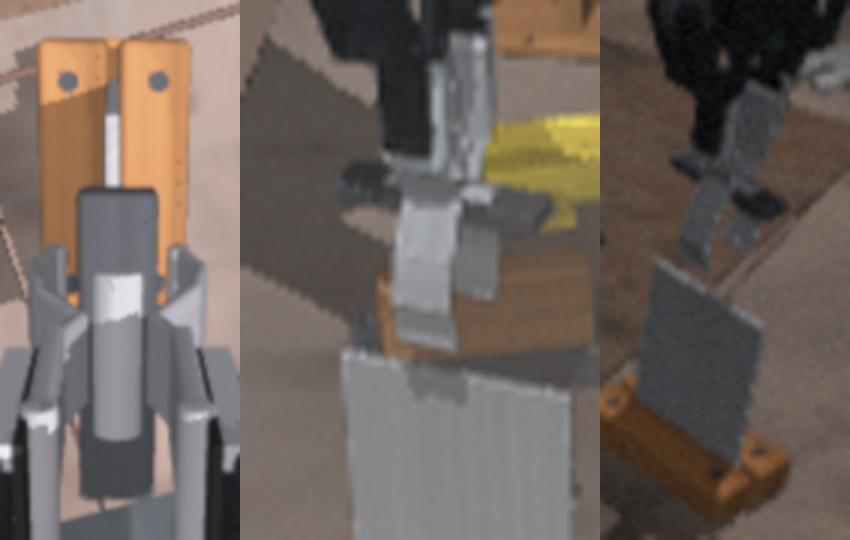

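```bash
cat > off.py <<'E'
from h import *
def off(n,sheet,far,near,pz):
    w=load(n); a=np.radians(-17.1);u=np.array([np.cos(a),np.sin(a)]);v=np.array([-u[1],u[0]])
    S=plane(w,sheet,.115)[:2]; P=plane(w,far,pz+.004)[:2];Q=plane(w,near,pz+.004)[:2]
    m=(P+Q)/2; o=env.observe(); print('clip-minus-sheet v',(m-S)@v,'u vs end',(m-S)@u+.040,'len',np.linalg.norm(P-Q),'yaw',np.degrees(np.arctan2((P-Q)@v,(P-Q)@u)),o['position'])
E
python3 - <<'E'
from off import *
W=lambda x,y:(280+x/3,120+y/3)
off('wc7',W(112.5,114),W(118,188),W(117,497),.1815)
E
```

```text
clip-minus-sheet v -0.0011910004520867359 u vs end 0.0014620468455844304 len 0.06757201363612472 yaw -0.10329214344608206 [ 0.54489092 -0.2329749   0.18823482]
```

```bash
python3 -m pendant '[[[-0.005,-0.008,0.1],[0,0,0]],[[0,0,0.1],[0,0,0]],[[0,0,0.1],[0,0,0]],[[0,0,0.1],[0,0,0]],[[0,0,0],[0,0,0]],[[0,0,0],[0,0,0]],[[0,0,0],[0,0,0]],[[0,0,0],[0,0,0]]]'
python3 - <<'E'
from h import *
snap('wrist','wc8');snap('scene','cc8');snap('side','sc8')
f=lambda n,x,y,w,h,k: cv2.resize(cv2.imread(f'pics/{n}.png')[y:y+h,x:x+w],None,fx=k,fy=k,interpolation=cv2.INTER_CUBIC)
cv2.imwrite('pics/c24.png',np.hstack([f('wc8',280,120,80,180,3),f('sc8',230,190,60,90,6)[:540],f('cc8',390,105,50,108,5)]))
E
```

```text
time_s: 23.32
position: [0.5446, -0.232, 0.1481]
tool_rot: [[0.956, -0.293, 0.001], [-0.293, -0.956, -0.0], [0.001, 0.0, -1.0]]
ft_force: [-0.5, 0.2, -0.5]
grip_width: 0.0264
```

View pics/c24.png

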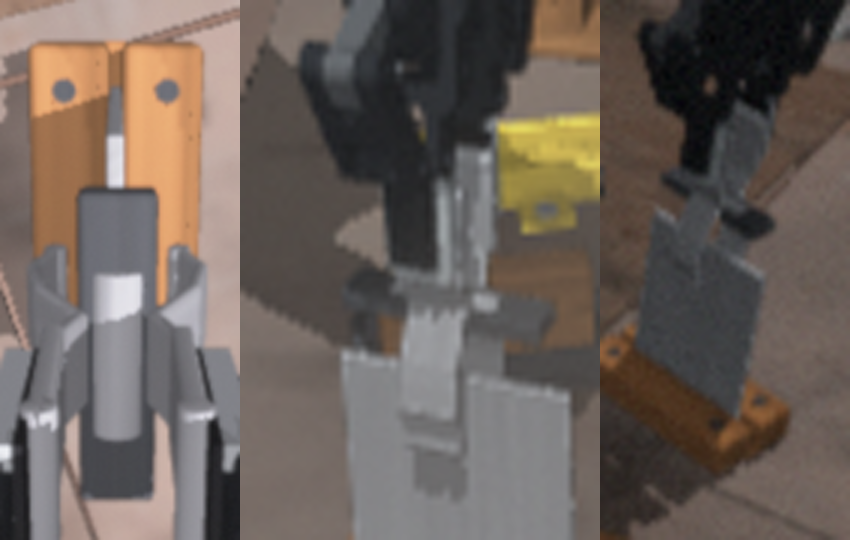

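View pics/cc8.png

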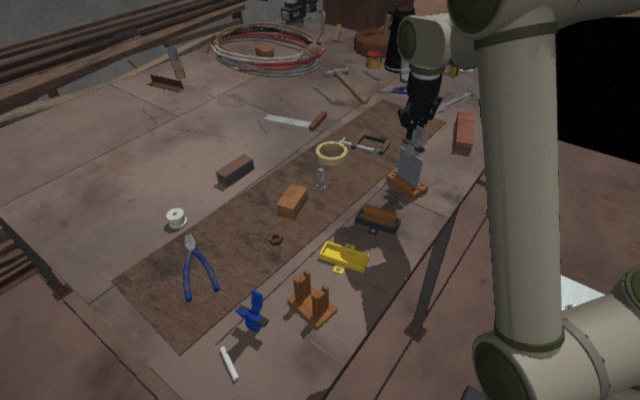

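```bash
python3 - <<'E'
from off import *
W=lambda x,y:(280+x/3,120+y/3)
off('wc8',W(115.5,134),W(118,188),W(117,497),.141)
o=env.observe();print(o['ft_force'],o['qvel'],o['wrist_torque'])
d,e=load('sc8'),load('cc8')
# bar ends
A=tri(d,(230+(548-240)/6,190+318/6),e,(390+(668-600)/5,105+180/5)); B=tri(d,(230+(348-240)/6,190+288/6),e,(390+(770-600)/5,105+223/5)); print((A+B)/2,np.linalg.norm(A-B))
E
python3 -m pendant '[[[0,0,0],[0,0,0]],[[0,0,0],[0,0,0]],[[0,0,0],[0,0,0]],[[0,0,0],[0,0,0]]]'
```

```text
clip-minus-sheet v -0.0004114040483353593 u vs end 0.000540011556606268 len 0.06759106300779275 yaw -0.10558765688743582 [ 0.54457159 -0.23196725  0.14792579]
[-0.17649411 -0.14088387 -1.1018988 ] [-0.08135854  0.10563061  0.0238025   0.03273373 -0.0635834   0.04636991] [ 0.00429327  0.02002619 -0.03205095]
[ 0.5441149  -0.23034877  0.14172   ] 0.06543379970409866
time_s: 23.98
position: [0.5446, -0.232, 0.1478]
tool_rot: [[0.956, -0.293, 0.0], [-0.293, -0.956, -0.0], [0.0, 0.0, -1.0]]
ft_force: [0.1, 0.6, -0.7]
grip_width: 0.0263
```

Centred within 0.5 mm, with the edge about 26 mm below the pivot, no side force, and everything still. Handing in.

```bash
python3 - <<'E'
from h import *
print(env.close_job()); print(env.observe()['grip_width'])
E
```

```text
the job is handed in; nothing more can be done
None
the job is handed in; nothing more can be done
```

The job is handed in at about 24 s. The guard stands in the steel tray, and the clip is held open around the middle of the sheet's bare top edge. No verdict was reported.

- **Guard:** It stands upright on the tray floor, let go. The last measurement put it within about 0.6 mm of the tray's centre in x and y.
- **Clip:** It is squeezed onto its stop with 50 N (the grip width reads 26 mm) and straddles the sheet. The last check put it about 0.4 mm off mid-gap and 0.5 mm along the edge from the middle, with yaw matched to 0.1°. The pivot is about 26 mm above the edge. The wrist force showed no contact with the sheet, and the arm was still.
- **Bystanders:** The nut, bolt, block and both look-alikes looked in place in the last scene picture. I judged that by eye and did not measure it.

**Checks that disagreed:**
- The first grasp closed above the guard without moving it. The images put the fingertips about 11 mm behind the reported TCP, where the brief says 19 mm ahead. I corrected for this in every later grasp.
- In the final pose, the sideways position of the clip's bar from the side and scene cameras differed by about 2 mm from the wrist camera's value, which is near the stated calibration error. I used the wrist view, because it shows the clip and the sheet together.

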